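# Load the UV curing box

### The job

Set the metal puck with the four resin blocks upright into the round cup of the curing box's carriage and let go of it. Then push the carriage into the box: it is stuck at first, so push steadily until it breaks free, then run it on gently until it comes up against the sprung end stop hidden inside, never loading the stop with more than 20 N. Leave the carriage resting against the stop with the puck still seated, and do not push on the box or disturb the other things.

Things in the scene. Friction and masses are not known exactly. Their poses are not given: they have to be found in the camera images.
- block_puck: the work piece: a bare aluminium disc 36 mm across, 13 mm thick, with four resin blocks on it within 14 mm of its axis (22 mm high in all, 0.04 to 0.08 kg), loose on the bench; origin at its underside's centre, z up. Grip the rim, 4 mm or more above the underside. The microtome behind has a crank out to x = 0.486 at y = 0.085, z = 0.07 and knobs out to x = 0.54 at z = 0.26 to 0.35: pass in front
- cup (a point): centre of the floor of the carriage's cup; same axes as rail. The cup is a round recess 42 mm in diameter and 3.5 mm deep, with a 1.5 mm chamfer, in a 60 x 60 mm metal head; its floor is 32.5 mm above the bench, its lip 36 mm. The seated puck's underside lies on this floor
- carriage: bare metal carriage on the rail, 146 mm long, 46 mm wide, head 60 mm; origin under the cup centre, 12.5 mm below the cup floor; x into the box. At the start the cup centre is 90 to 100 mm outside the mouth. Stuck at first: 8 to 19 N over the first 10 to 27 mm, then it breaks free, may jump some mm, and runs on with 3 to 4 N of drag. It stays where it is left
- push_face (a point): centre of the rear face of the push plate, an upright plate at the carriage's outer end, 46 mm wide, 8 mm thick, its top 72 mm above the bench; this point is 50 mm above the bench, 115 mm behind the cup centre. Push here from behind, along rail's +x; when home it still stands 60 to 100 mm outside the box mouth
- rail: the fixed slide rail, a 70 mm wide light metal bed with a dark guide bar, from 230 mm outside the box mouth into the box; origin on the bench in the rail's middle line, 100 mm outside the mouth; +x along the travel into the box, y to the left of the travel, z up
- cure_box: white UV curing box fixed at the rail's end, 120 deep x 110 wide x 103 mm high (119 over the heat sink from 47 mm behind the mouth); mouth 76 mm wide, up to 64 mm high; origin and axes as rail, mouth at x = 0.1. Hidden inside: sprung end stop (4.5 N/mm, 7 mm), met with the cup centre 15 to 55 mm inside, set anew each time. At most 20 N on it; pressed with 5 to 12 N, the carriage stays on it
- scint_vial: bystander: white-capped clear vial, 28 mm wide, 62 mm high, upright on the bench
- grid_case: bystander: flat dark case with papers, 75 x 80 x 10 mm
- petri_dish: bystander: clear round dish, 59 mm wide, 13 mm high
- stain_vial: bystander: small amber vial with a black cap, 25 mm wide, 48 mm high
- drop_bottle: bystander: white bottle with a blue cap, 33 mm wide, 64 mm high

How it is judged:
By the outcome, as a careful person would: the job done as asked, in the order asked, and still so for the second after the job is handed in, with the robot touching nothing.
It also fails if it takes over 67 s, if anything falls off the work surface, if the arm or the gripper's body presses on something with over 40 N, if the wrist force passes 120 N, or if a joint passes its speed limit or range.

### The arm

A 6-joint arm with a two-finger parallel gripper is mounted at the origin on a cart in front of the work surface, level with it; the furniture and walls round the work are solid. World frame = base frame: x ahead of the robot, y to its left, z up, the work surface at z = 0. Lengths are in mm, angles in rad, forces in N, time in s.
With the tool pointing down it reaches from about 350 to 875 mm from the base axis. Payload 15.5 kg.
Tool frame: the origin (TCP) lies midway between the tips of the shut fingers; the grasp point (between the pads) lies 19 mm behind it (env.hold_point_z is the distance from the TCP to the grasp point, in mm); z points along the fingers, y is the line along which they close (so a half turn about z gives the same grasp; the last joint's range is limited). The gripper opens to 85 mm and grips with 20 to 120 N. Pads are 22 mm wide; open, the fingers measure 114 mm over their backs; the gripper's body (76 mm by 85 mm) begins 54 mm behind the grasp point. The pads swing forward as they close: fully open they stand 13 mm farther back than shut.
Start: joints at [-1.399, 0.494, 1.345, -0, 1.302, -0.096], TCP at [165.383, -602.723, 210.477] pointing down, gripper open.
Joint ranges: [-2.91, 2.91], [-0.82, 2.16], [0.22, 2.67], [-1.22, 4.37], [0.12, 2.79], [-3.08, 3.08]. Speed limits (rad/s): [1.89, 1.89, 2.57, 3.01, 3.01, 3.01].

### API

Orientations are given as a unit quaternion [w, x, y, z].
In Python, from plant import env, optics gives the robot as it stands.
- The arm moves only by the tool carry_out, never from a script. Its argument "commands" is a list that holds one entry, the list of rows, each a list of 5 numbers: the shift along the tool's x, y, z in m, then the turn about the tool's z in rad, then the closure, from 0 (fully open) to 1 (shut). In form: [[[tx, ty, tz, roll, gripper], ...]]. A call has exactly 10 rows; each row shifts and turns the commanded pose from where the row before left it, along the tool's axes as they then stand; what a row does not reach is not made up. A row lasts 1/8 s, in which the tool goes at most 62.5 mm and 10.7 degrees, less where a joint would pass 70% of its speed; a pose out of reach is approached as far as the arm can. A call with a gripper value outside its range is refused whole. The fingers move at their own pace and stop on an object; "grip_force" is the grip in N (left out, the last holds). Time passes only in rows, so rows that do not move let the fingers close, or fill a call up. It gives the time, the measured TCP pose, the force, the opening and the grip force at its end, in the units of the state.
- env.get_obs(): the state, without advancing time (a new reading comes with each control period).
- optics.snapshot(name): name is "scene" or "top" or "wrist"; returns (picture, depth): 400x640x3 uint8, red, green, blue; 400x640 float32, mm along the optical axis (not along the pixel's ray), 0 where there is no reading.
- optics.get_calibration(name): a dict with "fx", "fy", "cx", "cy" (pixels), "R" (3x3) and "t" (3): a world point X has camera coordinates R X + t. Camera axes: x right, y down, z forward; pixel columns grow to the right and rows downward; lengths in mm; the calibration is good to about 2 mm. A picture is of the moment at which its call begins: read the wrist's pose just before it. get_calibration takes no time and is no camera call; for the wrist camera it gives the pose at the moment of the call.
- env.sign_off(): hands the job in; it is judged then, once.
The state is a dict: "time": time; "joint_positions": joint angles; "dq": joint speeds; "effort": joint torques, N m; "eef_pos": TCP position; "tcp_rot": TCP orientation; "wrist_force": force on the tool from outside, world axes, zero at the start; "ft_torque": the same for the moment, N m; "width": finger opening in mm; "finger_force": force on a finger pad.
Only numpy, scipy, OpenCV 4.12 (cv2) and the standard library are available. Lean on these libraries where they do the work, as an engineer would, in place of code of your own. Each camera call takes 0.05 s, during which the arm holds its last target. There are 200 camera calls.

## Working session

There is one attempt and no reset: what is moved stays moved. The work goes in short steps, Python scripts to look and compute and a tool call to move; the robot and the scene stay as the last step left them, time stands still between calls to the robot, and variables do not carry over. Pictures are saved under pics/ and viewed, at most 10 in all, crops included, and the job is handed in when it is done.

Besides the shell and the picture viewer there is one more tool, called by a JSON object that holds its "method" and its "body", one argument or row to a line. carry_out: Moves the arm, as the interface text tells. Its arguments: {"type":"object","properties":{"commands":{"type":"array","items":{"type":"array","items":{"type":"array","items":{"type":"number"}}}},"grip_force":{"type":"number"}},"required":["commands"]}

```bash
mkdir -p pics; ls
cat > h.py <<'E'
import numpy as np, cv2
from plant import env, optics
def ray(c,u,v):
    R=np.array(c['R']);t=np.array(c['t'])
    d=R.T@np.array([(u-c['cx'])/c['fx'],(v-c['cy'])/c['fy'],1.]);o=-R.T@t
    return o,d
def onplane(c,u,v,z):
    o,d=ray(c,u,v); return o+d*(z-o[2])/d[2]
def deproj(c,u,v,dep):
    o,d=ray(c,u,v); return o+d*dep
def proj(c,X):
    p=np.array(c['R'])@np.array(X)+np.array(c['t']);return c['fx']*p[0]/p[2]+c['cx'],c['fy']*p[1]/p[2]+c['cy']
def snap(n,f):
    c=optics.get_calibration(n);im,d=optics.snapshot(n)
    cv2.imwrite('pics/'+f+'.png',im[:,:,::-1]);np.save('pics/'+f+'.npy',d);np.save('pics/'+f+'_c.npy',c,allow_pickle=True);return c,im,d
def load(f):
    return np.load('pics/'+f+'_c.npy',allow_pickle=True).item(),cv2.imread('pics/'+f+'.png')[:,:,::-1],np.load('pics/'+f+'.npy')
E
python3 - <<'E'
from h import *
o=env.get_obs();print(o)
for n in('top','scene'):
    c,im,d=snap(n,n+'1');print(n,{k:np.round(v,3).tolist() for k,v in c.items()})
E
```

```text
pics
{'time': 0.0, 'joint_positions': array([-1.39848373e+00,  4.94157358e-01,  1.34613830e+00, -1.72271753e-05,
        1.30250414e+00, -9.55095027e-02]), 'dq': array([-0.00084904, -0.00124776, -0.00223873, -0.00015212,  0.00095327,
       -0.00220108]), 'effort': array([-3.39696435e-04, -8.82170606e+01, -3.83875895e+01, -3.18747407e-04,
        1.00599235e-02,  6.47967013e-07]), 'eef_pos': array([ 165.31931774, -602.33468305,  209.91390223]), 'tcp_rot': array([-6.02808007e-04,  9.91046820e-01,  1.33513432e-01, -3.14703290e-05]), 'wrist_force': array([ 0.24041246,  0.05388074, -0.78151613]), 'ft_torque': array([-0.03103274,  0.03326576, -0.03122998]), 'finger_force': 0.0, 'width': 85.73618501763806}
top {'fx': 393.603, 'fy': 393.603, 'cx': 321.755, 'cy': 200.034, 'R': [[0.016, -1.0, 0.014], [-0.994, -0.017, -0.111], [0.111, -0.012, -0.994]], 't': [47.53, 551.673, 1040.535]}
scene {'fx': 421.262, 'fy': 421.262, 'cx': 317.386, 'cy': 201.497, 'R': [[-0.837, -0.547, 0.019], [-0.354, 0.515, -0.781], [0.417, -0.66, -0.624]], 't': [505.799, 222.963, 1017.351]}
```

View pics/top1.png

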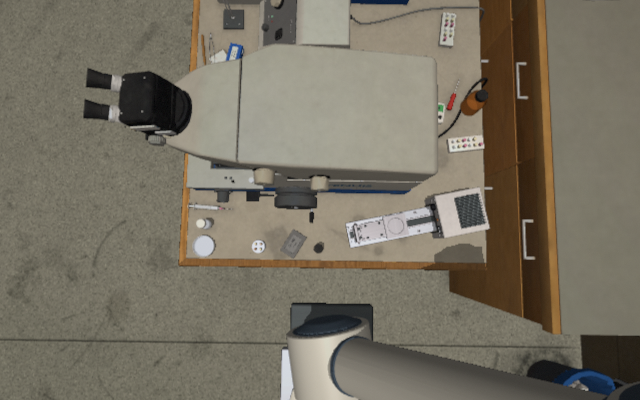

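View pics/scene1.png

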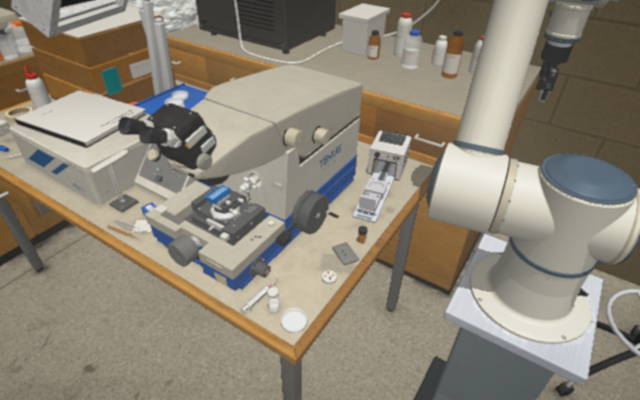

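The top view shows the puck at about (258,246), the carriage's push plate at (350,235), the cup at (396,226) and the box at (460,212). The grid case is at (293,243) and the stain vial at (319,247).

Run:
```python
from h import *
c,im,d=load('top1')
for n,u,v,z in [('puck',258,246,15),('plate',350,235,60),('cup',396,226,36),('boxnear',438,212,100),('grid',293,243,10),('stain',319,247,48),('dish',204,246,13),('vial',205,224,62)]:
    print(n,onplane(c,u,v,z).round(0), deproj(c,u,v,d[v,u]).round(0))
w=optics.get_calibration('wrist');R=w['R'];t=w['t'];o=env.get_obs()
from scipy.spatial.transform import Rotation as Ro
q=o['tcp_rot'];Rt=Ro.from_quat([q[1],q[2],q[3],q[0]]).as_matrix()
print('cam in tool',Rt.T@(-R.T@t-o['eef_pos']),'\n',(R@Rt).round(3),w['fx'],Rt.round(3))
cv2.imwrite('pics/crop.png',cv2.resize(im[190:275,190:500,::-1],None,fx=2.5,fy=2.5,interpolation=cv2.INTER_CUBIC))
```

```text
puck [424. 228.  15.] [424. 228.  13.]
plate [457. -19.  60.] [458. -22.  18.]
cup [ 483. -144.   36.] [ 483. -144.   37.]
boxnear [ 517. -239.  100.] [ 517. -238.  103.]
grid [433. 133.  10.] [433. 133.   8.]
stain [424.  62.  48.] [424.  62.  48.]
dish [422. 375.  13.] [422. 374.  15.]
vial [479. 361.  62.] [479. 362.  57.]
cam in tool [  75.5867631    -0.94038202 -164.16923778] 
 [[-0.001  1.     0.001]
 [-0.954 -0.001 -0.299]
 [-0.299 -0.001  0.954]] 348.3959931193716 [[ 0.964  0.265 -0.   ]
 [ 0.265 -0.964  0.001]
 [ 0.    -0.001 -1.   ]]
```

View pics/crop.png

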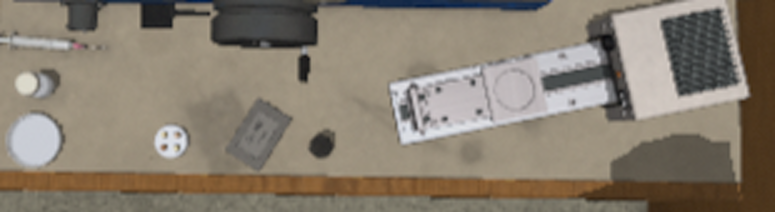

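The crop confirms four white blocks on the puck at (171,142), the cup ring at (516,90) and the push plate at about (412,107). First I roll the tool and fly over the carriage.

{"method": "carry_out", "body": {
  "commands": [
    [[0, 0, 0, -0.185, 0], [0, 0, 0, -0.185, 0], [0, 0, 0, -0.185, 0], [0, 0, 0, -0.185, 0], [0, 0, 0, -0.185, 0], [0, 0, 0, -0.185, 0], [0, 0, 0, -0.185, 0], [0, 0, 0, -0.185, 0], [0.038, 0.03, 0, 0, 0], [0.038, 0.03, 0, 0, 0]]
  ],
  "grip_force": 30
}}

```text
time: 1.35
eef_pos: [211.2, -516.2, 209.9]
tcp_rot: [-0.0, 0.642, 0.767, 0.0]
wrist_force: [0.7, -0.1, 0.2]
width: 85.3
finger_force: 0.0
```

{"method": "carry_out", "body": {
  "commands": [
    [[0.042, 0.033, 0, 0, 0], [0.042, 0.033, 0, 0, 0], [0.042, 0.033, 0, 0, 0], [0.042, 0.033, 0, 0, 0], [0.042, 0.033, 0, 0, 0], [0.042, 0.033, 0, 0, 0], [0.042, 0.033, 0, 0, 0], [0.042, 0.033, 0, 0, 0], [0.042, 0.033, 0, 0, 0], [0.037, 0.033, 0, 0, 0]]
  ]
}}

```text
time: 2.6
eef_pos: [463.2, -48.9, 210.4]
tcp_rot: [-0.0, 0.642, 0.767, -0.0]
wrist_force: [0.6, -0.4, -0.1]
width: 85.4
finger_force: 0.0
```

Run:
```python
from h import *
o=env.get_obs();print(o['eef_pos'],o['tcp_rot'],o['dq'].round(3),o['joint_positions'].round(2))
c,im,d=snap('wrist','w1')
```

```text
[463.24937923 -48.85023011 210.43686625] [-8.73481007e-05  6.41678207e-01  7.66973969e-01 -5.50391101e-05] [ 0.839  0.223 -0.338 -0.002  0.109  0.834] [-0.23  0.27  1.72 -0.    1.15 -0.41]
```

View pics/w1.png

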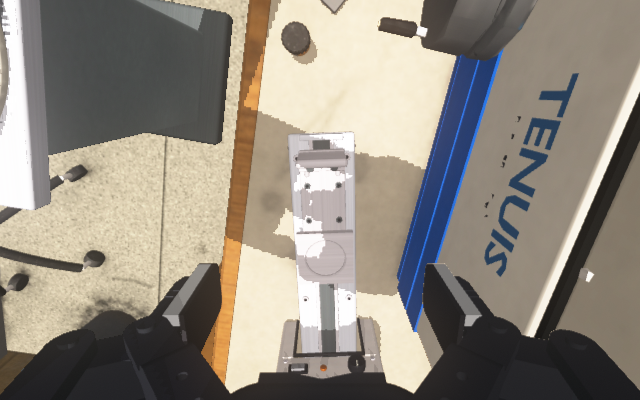

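The wrist view (arm still settling) shows the cup ring at (325,258), the push plate top at about (323,157), the stain vial at (295,38) and the rail edges at u of about 297 and 355. I'll let it settle and measure.

{"method": "carry_out", "body": {
  "commands": [
    [[0, 0, 0, 0, 0], [0, 0, 0, 0, 0], [0, 0, 0, 0, 0], [0.02, 0, 0, 0, 0], [0.02, 0, 0, 0, 0], [0, 0, 0, 0, 0], [0, 0, 0, 0, 0], [0, 0, 0, 0, 0], [0, 0, 0, 0, 0], [0, 0, 0, 0, 0]]
  ]
}}

```text
time: 3.9
eef_pos: [455.8, -11.6, 210.5]
tcp_rot: [-0.0, 0.642, 0.767, -0.0]
wrist_force: [-0.0, -0.4, 0.4]
width: 84.9
finger_force: 0.0
```

Run:
```python
from h import *
o=env.get_obs();print(o['eef_pos'],np.abs(o['dq']).max())
c,im,d=snap('wrist','w2')
g=cv2.cvtColor(im,cv2.COLOR_RGB2GRAY)
# predicted cup px
u,v=map(int,proj(c,[483,-144,36]));print('pred',u,v)
x0,y0=u-60,v-60
crop=cv2.resize(g[y0:y0+120,x0:x0+120],None,fx=3,fy=3,interpolation=cv2.INTER_CUBIC)
h=cv2.HoughCircles(crop,cv2.HOUGH_GRADIENT,1,20,param1=60,param2=20,minRadius=45,maxRadius=80)
print(None if h is None else [(x0+a/3,y0+b/3,r/3) for a,b,r in h[0][:4]])
ps=[onplane(c,x0+a/3,y0+b/3,36).round(1) for a,b,r in h[0][:3]] if h is not None else 0;print(ps)
cv2.imwrite('pics/w2c.png',cv2.resize(im[120:320,240:400,::-1],None,fx=3,fy=3,interpolation=cv2.INTER_CUBIC))
# depth profile down the rail's middle
for vv in range(100,320,6):
    uu=int(round(u+(vv-v)*0.0)); dd=d[vv,uu]
    if dd>0: print(vv,uu,deproj(c,uu,vv,dd).round(1),end=' | ')
```

```text
[455.80106024 -11.57063401 210.45176075] 0.003688314330741545
pred 325 292
[(np.float32(326.83334), np.float32(288.83334), np.float32(17.333334)), (np.float32(321.16666), np.float32(281.83334), np.float32(25.366667)), (np.float32(322.5), np.float32(294.83334), np.float32(25.366667))]
[array([ 483.3, -139.7,   36. ]), array([ 475.6, -132.2,   36. ]), array([ 479.9, -148. ,   36. ])]
100 325 [446.2  56.8   1.3] | 106 325 [447.3  51.    0.9] | 112 325 [448.3  45.    1.2] | 118 325 [4.495e+02 3.900e+01 2.000e-01] | 124 325 [450.6  32.8  -0.7] | 130 325 [451.6  26.8   0.7] | 136 325 [452.8  20.5  -0.5] | 142 325 [453.9  14.4   0.6] | 148 325 [455.    8.    0.5] | 154 325 [456.1   1.7   1. ] | 160 325 [457.3  -4.6   1.2] | 166 325 [458.5 -11.3   0.5] | 172 325 [458.7 -13.5  20.3] | 178 325 [459.8 -19.6  21.1] | 184 325 [461.  -26.1  20.7] | 190 325 [461.  -27.6  38.6] | 196 325 [460.8 -27.6  59.8] | 202 325 [461.  -29.2  73.2] | 208 325 [465.1 -49.5  29.1] | 214 325 [466.3 -56.4  27.9] | 220 325 [467.5 -62.7  29. ] | 226 325 [468.7 -69.8  28. ] | 232 325 [469.9 -76.5  28.3] | 238 325 [471.  -82.5  30.3] | 244 325 [472.5 -90.4  28. ] | 250 325 [473.7 -97.1  28.7] | 256 325 [ 475.  -104.7   27.6] | 262 325 [ 476.3 -111.7   28.1] | 268 325 [ 476.6 -113.9   37.7] | 274 325 [ 478.4 -123.4   33.3] | 280 325 [ 479.7 -130.7   33.4] | 286 325 [ 481.1 -138.7   32.5] | 292 325 [ 482.3 -145.3   33.9] | 298 325 [ 483.8 -153.7   32.6] | 304 325 [ 485.2 -161.6   32.3] | 310 325 [ 486.1 -166.6   36.4] | 316 325 [ 489.8 -186.2   19.7] |
```

View pics/w2c.png

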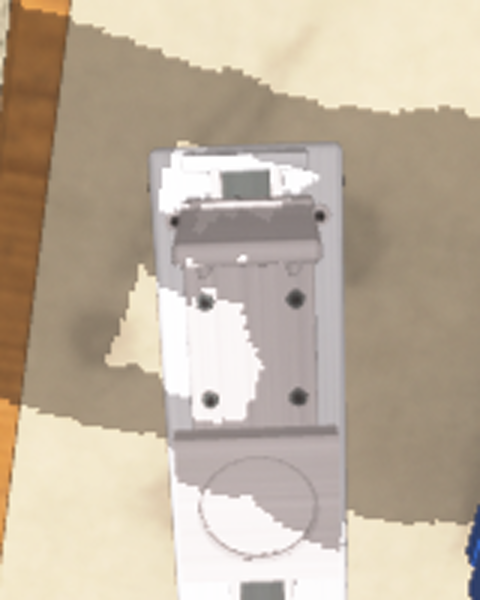

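The crop shows the cup ring centred at crop (258,506), which is image (326,289), and the push plate at crop y of about 200–260. Depth separates the cup floor (about 33), lip (about 36.5), plate top (about 73) and bed (about 20).

```bash
cat > carr.py <<'E'
from h import *
def meas(f,zoff=0):
    c,im,d=load(f)
    R=np.array(c['R']);t=np.array(c['t'])
    V,U=np.mgrid[0:400,0:640]
    P=np.stack([(U-c['cx'])/c['fx']*d,(V-c['cy'])/c['fy']*d,d],-1)
    W=(P-t)@R; W[d<=0]=np.nan
    return c,im,d,W
def fit(p): # line x = a*y+b
    a,b=np.polyfit(p[:,1],p[:,0],1); r=p[:,0]-a*p[:,1]-b
    k=np.abs(r)<2.5*np.median(np.abs(r))+.3
    return np.polyfit(p[k,1],p[k,0],1)
if __name__=='__main__':
    import sys
    c,im,d,W=meas(sys.argv[1])
    X,Y,Z=W[...,0],W[...,1],W[...,2]
    roi=(X>420)&(X<540)&(Y<-12)&(Y>-190)&(Z>12)&(Z<45)
    L=[];Rr=[]
    for v in range(175,330):
        k=np.where(roi[v])[0]
        if len(k)>40: L.append(W[v,k[0]]);Rr.append(W[v,k[-1]])
    L=np.array(L);Rr=np.array(Rr)
    bl=L[:,2]<26;br=Rr[:,2]<26
    f1=fit(L[bl]);f2=fit(Rr[br]);print('edges x=ay+b',f1,f2,bl.sum(),br.sum())
    a=(f1[0]+f2[0])/2;b=(f1[1]+f2[1])/2
    ex=np.array([-a,-1])/np.hypot(a,1);print('rail dir',ex,np.degrees(np.arctan2(ex[1],ex[0])))
    # plate rear face: points 30<z<66 near there
    for n,m in [('plate rear',(Y>-45)&(Y<-10)&(Z>32)&(Z<66)&(X>430)&(X<500)),('plate top',(Y>-60)&(Y<-10)&(Z>69)&(Z<78)&(X>430)&(X<500))]:
        p=W[m];print(n,len(p),p.mean(0),'s range',np.percentile(p[:,:2]@ex,[3,50,97]),'z',np.percentile(p[:,2],[5,95]))
    m=(Y<-112)&(Y>-185)&(Z>28)&(Z<42)&(X>440)&(X<530)
    p=W[m]; n=np.array([-ex[1],ex[0]])
    print('head z hist',np.histogram(p[:,2],np.arange(28,42,1)))
    fl=(m&(Z<34.6)).astype(np.uint8)
    fl=cv2.morphologyEx(fl,cv2.MORPH_OPEN,np.ones((5,5)))
    k,lab,st,ce=cv2.connectedComponentsWithStats(fl);i=1+np.argmax(st[1:,4]);q=W[lab==i]
    print('floor',st[i],q.mean(0),'s',np.percentile(q[:,:2]@ex,[1,99]),'n',np.percentile(q[:,:2]@n,[1,99]))
    print('midline offset', b/np.hypot(a,1), ' x at y=-30,-142',a*-30+b,a*-142+b)
    print('ring ctr',onplane(c,326.4,288.8,36))
E
python3 carr.py w2; python3 carr.py w1
```

```text
edges x=ay+b [-1.68946879e-01  4.26583848e+02] [-2.20561385e-01  4.79813853e+02] 16 13
rail dir [ 0.19116255 -0.98155839] -78.97936278437835
plate rear 442 [457.79174058 -28.46327546  49.66236228] s range [114.84504977 115.43098346 116.21561212] z [33.98599131 63.92670787]
plate top 424 [458.37688441 -31.6101731   72.05825177] s range [115.23321456 118.58238392 122.6144364 ] z [70.03314574 73.4470167 ]
head z hist (array([ 28,   9,  13,  51, 379, 462, 140, 365, 789, 332,  17,   0,   0]), array([28, 29, 30, 31, 32, 33, 34, 35, 36, 37, 38, 39, 40, 41]))
floor [308 273  36  32 821] [ 482.60312702 -141.75811698   33.09905613] s [211.62334871 250.43870101] n [427.68238062 465.71165743]
midline offset 444.8411356077762  x at y=-30,-142 459.0414747616268 480.85393753446556
ring ctr [ 482.84303234 -139.75810631   36.        ]
edges x=ay+b [-1.45644712e-01  4.30104241e+02] [-2.80955959e-01  4.76540073e+02] 11 10
rail dir [ 0.2086076  -0.97799942] -77.95923320953398
plate rear 370 [460.90767511 -31.29525164  46.56649007] s range [123.04893306 123.34141745 141.51110835] z [33.50421115 64.25184603]
plate top 460 [458.36681882 -31.86068047  72.18353522] s range [123.31259227 126.65358338 130.82595244] z [70.26329929 73.58973444]
head z hist (array([ 17,  18,  15,  73, 390, 507, 152, 352, 864, 394,  39,   1,   0]), array([28, 29, 30, 31, 32, 33, 34, 35, 36, 37, 38, 39, 40, 41]))
floor [306 241  39  33 919] [ 482.07836148 -141.40534262   33.05542367] s [219.49378654 256.42876506] n [422.66224251 461.81939159]
midline offset 443.3488068759096  x at y=-30,-142 459.7211668980915 483.61080446776896
ring ctr [ 490.34245323 -177.00991627   36.        ]
```

{"method": "carry_out", "body": {
  "commands": [
    [[0.04, 0.002, 0, -0.035, 0], [0.04, 0.002, 0, 0, 0], [0.04, 0.002, 0, 0, 0], [0.04, 0.002, 0, 0, 0], [0.04, 0.002, 0, 0, 0], [0.04, 0.002, 0, 0, 0], [0.035, 0.001, 0, 0, 0], [0, 0, 0, 0, 0], [0, 0, 0, 0, 0], [0, 0, 0, 0, 0]]
  ]
}}

```text
time: 5.2
eef_pos: [412.2, 259.6, 210.5]
tcp_rot: [0.0, 0.629, 0.778, -0.0]
wrist_force: [0.3, 0.3, -0.2]
width: 85.2
finger_force: 0.0
```

```bash
cat > puck.py <<'E'
from carr import *
import sys
c,im,d,W=meas(sys.argv[1]); X,Y,Z=W[...,0],W[...,1],W[...,2]
m=((np.hypot(X-424,Y-228)<35)&(Z>5)&(Z<30)).astype(np.uint8)
k,lab,st,ce=cv2.connectedComponentsWithStats(m);i=1+np.argmax(st[1:,4]);q=W[lab==i]
print(st[i],'z hist',np.histogram(q[:,2],np.arange(4,28,2)))
t=q[(q[:,2]>10.5)&(q[:,2]<16)];h=cv2.convexHull(t[:,:2].astype(np.float32));ctr,r=cv2.minEnclosingCircle(h)
el=cv2.fitEllipse(h);print('top face circle',ctr,r,el)
bl=q[q[:,2]>18];print('blocks mean',bl.mean(0),bl[:,2].max())
# second route: silhouette centroid px onto plane of top face
cs,_=cv2.findContours((lab==i).astype(np.uint8),0,2);e=cv2.fitEllipse(max(cs,key=len));print('px',e,onplane(c,*e[0],9))
E
python3 - <<'E'
from h import *
o=env.get_obs();print(o['eef_pos'],o['tcp_rot'].round(4),np.abs(o['dq']).max())
snap('wrist','w3')
E
python3 puck.py w3
```

```text
[412.20915522 259.61491116 210.48379465] [ 0.000e+00  6.287e-01  7.776e-01 -1.000e-04] 0.002612681659384092
[308 178  34  34 875] z hist (array([  4,  16,  16,  31, 469, 195,  18,  20,  31,  72,   3]), array([ 4,  6,  8, 10, 12, 14, 16, 18, 20, 22, 24, 26]))
top face circle (420.7507019042969, 230.73394775390625) 18.088533401489258 ((420.5842590332031, 230.7983856201172), (35.5843505859375, 35.698551177978516), 61.46335220336914)
blocks mean [420.36173397 231.42254651  21.82793827] 24.454895612129018
px ((324.5226135253906, 194.34991455078125), (32.42909240722656, 32.79323959350586), 6.763949394226074) [420.57550001 230.7619271    9.        ]
```

View pics/w3.png

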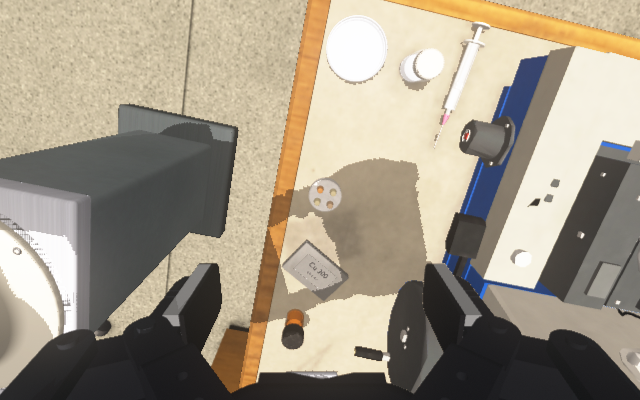

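The view shows the puck at (324,194) with its four blocks, the grid case at (315,270), and the vial and dish well away from it. Now down above the puck.

{"method": "carry_out", "body": {
  "commands": [
    [[-0.01, 0.001, 0.02, 0, 0], [-0.01, 0.001, 0.02, 0, 0], [-0.01, 0, 0.02, 0, 0], [0, 0, 0.02, 0, 0], [0, 0, 0.02, 0, 0], [0, 0, 0.02, 0, 0], [0, 0, 0, 0, 0], [0, 0, 0, 0, 0], [0, 0, 0, 0, 0], [0, 0, 0, 0, 0]]
  ]
}}

```text
time: 6.5
eef_pos: [420.6, 231.6, 91.0]
tcp_rot: [0.0, 0.628, 0.778, 0.0]
wrist_force: [1.3, -0.2, 0.6]
width: 85.5
finger_force: 0.0
```

```bash
python3 - <<'E'
from h import *
o=env.get_obs();print(o['eef_pos'],np.abs(o['dq']).max())
snap('wrist','w4')
from carr import meas
c,im,d,W=meas('w3');X,Y,Z=W[...,0],W[...,1],W[...,2]
k=(np.abs(Y-231)<60)&(X>443)&(Z>12)&(X<700);k[:,:]&=True
p=W[k];print('obst',p[np.argsort(p[:,0])[:3]].round(0), np.percentile(p[:,0],1))
c,im,d,W=meas('w4');m=(W[...,2]>30)
# fingertips: near pixels
print('near depth cols',[(u,np.round(W[v,u],1)) for u in (205,435) for v in (270,) if d[v,u]>0])
E
python3 puck.py w4
```

```text
[420.56940881 231.59399957  90.99910363] 0.003619273367468717
obst [[443. 284. 309.]
 [443. 283. 316.]
 [443. 283. 311.]] 445.6809898809471
near depth cols [(205, array([372.7, 233.1, 134.3])), (435, array([459.5, 252.2, 135.4]))]
[ 299  178   49   49 1901] z hist (array([  14,   22,   34,   37, 1016,  436,   55,   45,   80,  156,    6]), array([ 4,  6,  8, 10, 12, 14, 16, 18, 20, 22, 24, 26]))
top face circle (420.78656005859375, 230.5242919921875) 18.239816665649414 ((420.66558837890625, 230.53982543945312), (35.55681610107422, 36.19226837158203), 18.829448699951172)
blocks mean [420.50967719 231.31973222  21.7686261 ] 24.31694742067219
px ((322.6769104003906, 202.50570678710938), (48.33002853393555, 48.657989501953125), 9.598237037658691) [420.59938215 230.51144115   9.        ]
```

{"method": "carry_out", "body": {
  "commands": [
    [[-0.001, 0, 0.02, 0, 0], [0, 0, 0.02, 0, 0], [0, 0, 0.02, 0, 0], [0, 0, 0.015, 0, 0], [0, 0, 0.012, 0, 0], [0, 0, 0, 0, 0], [0, 0, 0, 0, 0], [0, 0, 0, 0, 0.2], [0, 0, 0, 0, 0.4], [0, 0, 0, 0, 0.4]]
  ]
}}

```text
time: 7.8
eef_pos: [420.6, 230.6, 3.7]
tcp_rot: [0.0, 0.628, 0.778, 0.0]
wrist_force: [-0.3, 0.1, 0.1]
width: 51.3
finger_force: 0.0
```

{"method": "carry_out", "body": {
  "commands": [
    [[0, 0, 0, 0, 0.5], [0, 0, 0, 0, 0.6], [0, 0, 0, 0, 0.7], [0, 0, 0, 0, 0.7], [0, 0, 0, 0, 0.7], [0, 0, 0, 0, 0.7], [0, 0, 0, 0, 0.7], [0, 0, 0, 0, 0.7], [0, 0, 0, 0, 0.7], [0, 0, 0, 0, 0.7]]
  ],
  "grip_force": 30
}}

```text
time: 9.05
eef_pos: [420.5, 230.5, 3.5]
tcp_rot: [-0.0, 0.628, 0.778, -0.0]
wrist_force: [0.1, 0.6, 0.4]
width: 25.5
finger_force: 0.0
```

Run:
```python
from h import *
snap('wrist','w5')
o=env.get_obs();print(o['eef_pos'],o['width'],o['finger_force'],o['wrist_force'])
```

```text
[420.5229981  230.55877426   3.48188503] 25.439397186368986 0.0 [ 1.01808447  0.00108321 -0.30075267]
```

View pics/w5.png

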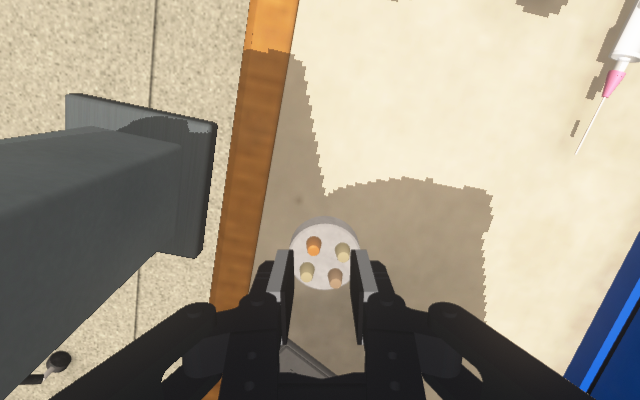

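The picture shows the pads closed to 25 mm with no force. They overlap the puck at (323,255), so the tips are above the disc, not around it. I'll measure the tip height from depth.

```bash
python3 - <<'E'
from carr import *
c,im,d,W=meas('w5')
for v in range(246,350,8): print(v,[(u,W[v,u].round(1).tolist()) for u in (280,289,357,366)])
print('puck',[W[v,323].round(1).tolist() for v in (225,250,285,300)])
m=(W[...,2]<60)&(np.hypot(W[...,0]-420.5,W[...,1]-230.5)<30)
print(env.hold_point_z)
E
python3 puck.py w5
```

```text
246 [(280, [398.0, 226.4, 1.5]), (289, [402.6, 230.4, 7.8]), (357, [434.6, 240.3, 14.2]), (366, [442.1, 235.4, 0.4])]
254 [(280, [399.6, 238.2, 33.5]), (289, [403.3, 238.8, 33.2]), (357, [431.6, 244.8, 33.2]), (366, [435.2, 245.9, 33.8])]
262 [(280, [400.4, 238.4, 41.0]), (289, [404.0, 239.2, 41.0]), (357, [430.9, 244.6, 40.4]), (366, [434.3, 245.7, 41.0])]
270 [(280, [401.2, 238.8, 47.9]), (289, [404.6, 237.5, 44.3]), (357, [430.1, 245.0, 48.0]), (366, [433.5, 245.7, 47.9])]
278 [(280, [401.8, 238.9, 53.9]), (289, [405.2, 235.1, 46.2]), (357, [429.4, 245.1, 54.5]), (366, [432.8, 245.3, 53.6])]
286 [(280, [402.4, 239.3, 59.8]), (289, [405.9, 231.3, 45.7]), (357, [429.4, 243.6, 57.5]), (366, [432.2, 245.2, 59.0])]
294 [(280, [403.0, 238.5, 63.5]), (289, [406.5, 229.0, 47.7]), (357, [430.2, 240.5, 57.7]), (366, [431.8, 244.6, 63.3])]
302 [(280, [403.5, 235.3, 63.3]), (289, [407.1, 226.3, 48.9]), (357, [430.5, 238.5, 59.5]), (366, [432.8, 241.0, 62.6])]
310 [(280, [404.1, 232.2, 63.4]), (289, [407.7, 222.9, 49.3]), (357, [431.4, 235.0, 59.1]), (366, [432.2, 241.1, 67.5])]
318 [(280, [40
[... 438 characters left out ...]
 (366, [429.4, 243.0, 86.0])]
puck [[416.5, 246.9, 12.7], [419.1, 234.8, 14.2], [423.2, 215.5, 13.3], [426.6, 199.9, 2.2]]
18.700000000000003
[ 278  218   89   72 3892] z hist (array([  43,  100,   90,  109, 1825,  777,  134,  135,  196,  365,   12]), array([ 4,  6,  8, 10, 12, 14, 16, 18, 20, 22, 24, 26]))
top face circle (420.0976867675781, 229.9359893798828) 18.87655258178711 ((420.4581298828125, 230.42176818847656), (35.46024703979492, 36.828704833984375), 6.142862319946289)
blocks mean [419.91245872 232.08321272  22.51225624] 29.984463126112313
px ((322.7415466308594, 253.88050842285156), (71.32852172851562, 74.99005126953125), 77.54319763183594) [419.93728941 230.27339012   9.        ]
```

By depth the tips stand at z of about 31 while the TCP reads 3.5, so the tips lie about 27 mm short of the nominal TCP. I'll go by measurement: reopen to about 51 mm, descend part way and re-measure.

{"method": "carry_out", "body": {
  "commands": [
    [[0, 0, 0, 0, 0.4], [0, 0, 0, 0, 0.4], [0, 0, 0, 0, 0.4], [0, 0, 0, 0, 0.4], [0, 0, 0.006, 0, 0.4], [0, 0, 0.006, 0, 0.4], [0, 0, 0.006, 0, 0.4], [0, 0, 0, 0, 0.4], [0, 0, 0, 0, 0.4], [0, 0, 0, 0, 0.4]]
  ]
}}

```text
time: 10.35
eef_pos: [420.6, 230.6, -14.4]
tcp_rot: [0.0, 0.628, 0.778, 0.0]
wrist_force: [0.4, -0.3, -0.0]
width: 50.9
finger_force: 0.0
```

```bash
cat > tip.py <<'E'
from carr import *
import sys
o=env.get_obs();snap('wrist',sys.argv[1]);c,im,d,W=meas(sys.argv[1])
from scipy.spatial.transform import Rotation as Ro
q=o['tcp_rot'];Rt=Ro.from_quat([q[1],q[2],q[3],q[0]]).as_matrix()
T=(W-o['eef_pos'])@Rt
print(o['eef_pos'].round(1),'w',o['width'],'f',o['wrist_force'].round(1),o['finger_force'])
hw=o['width']/2
for s in(-1,1):
    m=(s*T[...,1]>hw-2)&(s*T[...,1]<hw+12)&(np.abs(T[...,0])<14)&(T[...,2]>-60)&(T[...,2]<20)&(W[...,2]>float(sys.argv[2]))
    p=T[m];pw=W[m]
    if len(p): print(s,len(p),'tool z tip',np.percentile(p[:,2],[90,97,99,100]).round(1),'world z',np.percentile(pw[:,2],[0,1,3,10]).round(1),'tool x',np.percentile(p[:,0],[1,99]).round(1))
E
python3 tip.py w6 15; python3 puck.py w6
```

```text
[420.6 230.6 -14.4] w 50.924312944206726 f [ 0.4 -0.3 -0. ] 0.0
-1 1696 tool z tip [-33.7 -31.  -30.2 -29.5] world z [15.1 15.8 16.7 19.3] tool x [-9.4 12.6]
1 1907 tool z tip [-33.8 -30.7 -29.9 -29.4] world z [15.1 15.6 16.4 19.5] tool x [-9.6 12.5]
[ 284  231   81   80 5096] z hist (array([  55,  132,  124,  140, 2512, 1060,  188,  189,  253,  440,    3]), array([ 4,  6,  8, 10, 12, 14, 16, 18, 20, 22, 24, 26]))
top face circle (420.9705505371094, 230.6036376953125) 18.642333984375 ((420.478271484375, 230.5796356201172), (35.765174865722656, 36.558536529541016), 2.6739931106567383)
blocks mean [420.36629962 231.51840915  21.51867904] 24.54480000633344
px ((324.1065673828125, 271.4122619628906), (79.32073211669922, 80.56329345703125), 100.37626647949219) [420.56256405 230.44733073   9.        ]
```

{"method": "carry_out", "body": {
  "commands": [
    [[0, 0, 0.005, 0, 0.4], [0, 0, 0.004, 0, 0.4], [0, 0, 0, 0, 0.4], [0, 0, 0, 0, 0.5], [0, 0, 0, 0, 0.6], [0, 0, 0, 0, 0.7], [0, 0, 0, 0, 0.7], [0, 0, 0, 0, 0.7], [0, 0, 0, 0, 0.7], [0, 0, 0, 0, 0.7]]
  ],
  "grip_force": 35
}}

```text
time: 11.65
eef_pos: [421.6, 231.0, -21.8]
tcp_rot: [0.001, 0.628, 0.778, 0.001]
wrist_force: [-3.6, -1.8, 50.0]
width: 35.1
finger_force: 49.3
```

```bash
python3 tip.py w7 4; python3 puck.py w7|tail -4
```

```text
[421.6 231.  -21.8] w 35.112124854218514 f [-3.6 -1.8 50. ] 49.30714749963954
-1 1955 tool z tip [-32.7 -28.5 -27.3 -25.9] world z [ 4.   5.4  6.6 10.8] tool x [-9.3 12.6]
1 1895 tool z tip [-32.8 -29.1 -27.3 -25.8] world z [ 4.1  5.5  7.3 11. ] tool x [-9.4 12.6]
[ 241  238  165   93 7969] z hist (array([  95,  267,  254,  322, 2651, 1541,  454,  420,  470,  746,  248]), array([ 4,  6,  8, 10, 12, 14, 16, 18, 20, 22, 24, 26]))
top face circle (419.17169189453125, 238.3890838623047) 30.561439514160156 ((421.0162048339844, 231.7351837158203), (35.54387664794922, 63.99612808227539), 101.08953857421875)
blocks mean [419.87705948 235.35456755  23.1386952 ] 29.984721591286085
px ((322.2777099609375, 281.3490905761719), (80.77420043945312, 142.33900451660156), 91.83300018310547) [420.79000296 229.93724664   9.        ]
```

The puck is gripped (35 mm, 49 N), but the wrist sees 50 N upward, so something is bearing on the bench. I'll lift slightly and check.

{"method": "carry_out", "body": {
  "commands": [
    [[0, 0, -0.001, 0, 0.7], [0, 0, -0.002, 0, 0.7], [0, 0, -0.01, 0, 0.7], [0, 0, -0.02, 0, 0.7], [0, 0, -0.02, 0, 0.7], [0, 0, -0.02, 0, 0.7], [0, 0, -0.02, 0, 0.7], [0, 0, 0, 0, 0.7], [0, 0, 0, 0, 0.7], [0, 0, 0, 0, 0.7]]
  ]
}}

```text
time: 12.95
eef_pos: [420.1, 230.4, 68.8]
tcp_rot: [-0.0, 0.628, 0.778, -0.001]
wrist_force: [0.1, 0.1, -1.2]
width: 34.3
finger_force: 35.2
```

```bash
python3 tip.py w8 4
python3 - <<'E'
from carr import *
from scipy.spatial.transform import Rotation as Ro
c,im,d,W=meas('w8');o=env.get_obs()
q=o['tcp_rot'];Rt=Ro.from_quat([q[1],q[2],q[3],q[0]]).as_matrix()
T=(W-o['eef_pos'])@Rt
m=(np.abs(T[...,1])<13)&(np.abs(T[...,0])<22)&(T[...,2]>-60)&(T[...,2]<0)
print('puck pts tool z',np.histogram(T[m][:,2],np.arange(-56,1,2)))
cc,s,ds=snap('scene','s8')
u,v=proj(cc,[421,231,60]);print(u,v)
u,v=int(u),int(v)
a=cv2.resize(im[180:360,220:420,::-1],None,fx=2.7,fy=2.7,interpolation=2)
b=cv2.resize(s[v-35:v+35,u-30:u+30,::-1],None,fx=4,fy=4,interpolation=2)
out=np.zeros((max(a.shape[0],b.shape[0]),a.shape[1]+b.shape[1],3),np.uint8);out[:a.shape[0],:a.shape[1]]=a;out[:b.shape[0],a.shape[1]:]=b
cv2.imwrite('pics/g8.png',out)
E
```

```text
[420.1 230.4  68.8] w 34.33724468540701 f [ 0.1  0.1 -1.2] 35.217270255088806
-1 2001 tool z tip [-31.9 -27.8 -25.5 -22.4] world z [ 91.3  94.3  96.6 100.8] tool x [-9.4 12.6]
1 1918 tool z tip [-32.3 -27.9 -26.1 -22.2] world z [ 91.1  94.9  96.7 101.1] tool x [-9.6 12.6]
puck pts tool z (array([   0,    0,    0,    0,    1,  433,  330,  202,  220,  640, 2396,
        133,  130,  101,  123,  100,   26,    0,    0,    0,    0,    0,
          0,    0,    0,    0,    0,    0]), array([-56, -54, -52, -50, -48, -46, -44, -42, -40, -38, -36, -34, -32,
       -30, -28, -26, -24, -22, -20, -18, -16, -14, -12, -10,  -8,  -6,
        -4,  -2,   0]))
329.2312630449741 262.8981774883681
```

View pics/g8.png

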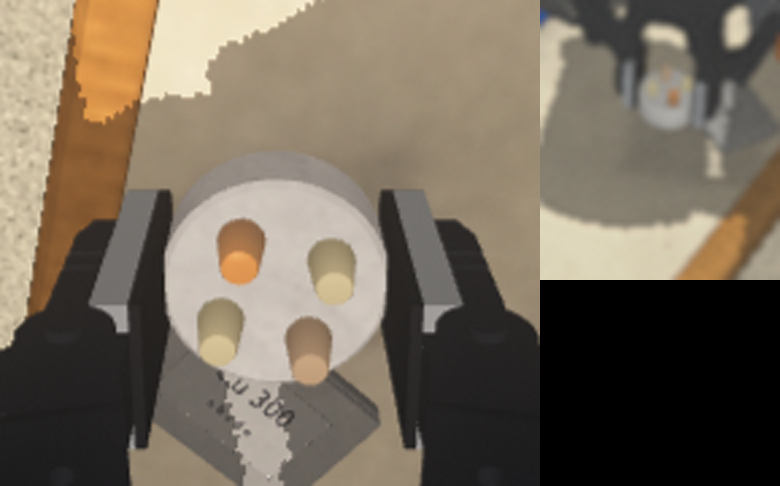

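The puck is held level. Its top is at tool z of about -35.5, so the underside is at about -22.5 and the tips are about 6 mm above the underside. Now toward the cup, along the front.

{"method": "carry_out", "body": {
  "commands": [
    [[-0.03, -0.007, 0, 0, 0.7], [-0.03, -0.007, 0, 0, 0.7], [-0.03, -0.007, 0, 0, 0.7], [-0.03, -0.007, 0, 0, 0.7], [-0.03, -0.007, 0, 0, 0.7], [-0.03, -0.007, 0, 0, 0.7], [-0.03, -0.007, 0, 0, 0.7], [-0.025, -0.005, 0, 0, 0.7], [0, 0, 0, 0, 0.7], [0, 0, 0, 0, 0.7]]
  ]
}}

```text
time: 14.3
eef_pos: [417.0, -10.3, 69.3]
tcp_rot: [-0.0, 0.628, 0.778, -0.0]
wrist_force: [0.1, 0.6, -0.1]
width: 34.3
finger_force: 35.2
```

{"method": "carry_out", "body": {
  "commands": [
    [[-0.02, 0.006, 0, 0, 0.7], [-0.02, 0.006, 0, 0, 0.7], [-0.02, 0.006, 0, 0, 0.7], [-0.02, 0.006, 0, 0, 0.7], [-0.02, 0.006, 0, 0, 0.7], [-0.02, 0.006, 0, 0, 0.7], [-0.012, 0.002, 0, 0, 0.7], [0, 0, 0, 0, 0.7], [0, 0, 0, 0, 0.7], [0, 0, 0, 0, 0.7]]
  ]
}}

```text
time: 15.55
eef_pos: [481.7, -131.0, 69.5]
tcp_rot: [-0.0, 0.628, 0.778, -0.0]
wrist_force: [-0.1, -0.9, -1.2]
width: 34.4
finger_force: 35.2
```

```bash
cat > held.py <<'E'
from carr import *
import sys
from scipy.spatial.transform import Rotation as Ro
o=env.get_obs();f=sys.argv[1];snap('wrist',f);c,im,d,W=meas(f)
q=o['tcp_rot'];Rt=Ro.from_quat([q[1],q[2],q[3],q[0]]).as_matrix();T=(W-o['eef_pos'])@Rt
print(o['eef_pos'].round(2),'w',o['width'],'wf',o['wrist_force'].round(1),'ff',round(o['finger_force'],1))
m=(np.hypot(T[...,0],T[...,1])<24)&(T[...,2]>-37.5)&(T[...,2]<-33)&(np.abs(T[...,1])<17)
p=T[m];print('n',len(p),'disc x',np.percentile(p[:,0],[1,99]).round(1),'y',np.percentile(p[:,1],[1,99]).round(1),'z',np.median(p[:,2]))
p=W[m];h=np.linalg.lstsq(np.c_[T[m][:,:2],np.ones(len(p))],T[m][:,2],rcond=None)[0];print('tilt deg',np.degrees(h[:2]).round(2))
tx=Rt[:,0];ty=Rt[:,1]
g=np.array([482.6,-141.2,0])-o['eef_pos'];print('to cup tool xy',(g@tx).round(1),(g@ty).round(1))
E
python3 held.py w9
```

```text
[ 481.71 -131.02   69.48] w 34.43978334219323 wf [-0.1 -0.9 -1.2] ff 35.2
n 3822 disc x [-16.6  17.3] y [-16.6  16. ] z -35.464080049757925
tilt deg [0.47 0.06]
to cup tool xy -10.2 -1.3
```

{"method": "carry_out", "body": {
  "commands": [
    [[-0.01, -0.001, 0, 0, 0.7], [0, 0, 0.01, 0, 0.7], [0, 0, 0.01, 0, 0.7], [0, 0, 0.01, 0, 0.7], [0, 0, 0.01, 0, 0.7], [0, 0, 0.008, 0, 0.7], [0, 0, 0.005, 0, 0.7], [0, 0, 0, 0, 0.7], [0, 0, 0, 0, 0.7], [0, 0, 0, 0, 0.7]]
  ]
}}

```text
time: 16.85
eef_pos: [483.4, -141.7, 16.7]
tcp_rot: [0.0, 0.628, 0.778, 0.0]
wrist_force: [0.5, 0.6, -0.8]
width: 34.4
finger_force: 35.2
```

```bash
python3 held.py w10
python3 - <<'E'
from h import *
im=cv2.imread('pics/w10.png');cv2.imwrite('pics/w10c.png',cv2.resize(im[180:360,220:420],None,fx=3,fy=3,interpolation=2))
E
```

```text
[ 483.37 -141.66   16.74] w 34.38233868232276 wf [ 0.5  0.6 -0.8] ff 35.2
n 3823 disc x [-16.4  17.4] y [-16.6  16. ] z -35.50775578807765
tilt deg [0.53 0.18]
to cup tool xy 0.6 -0.7
```

View pics/w10c.png

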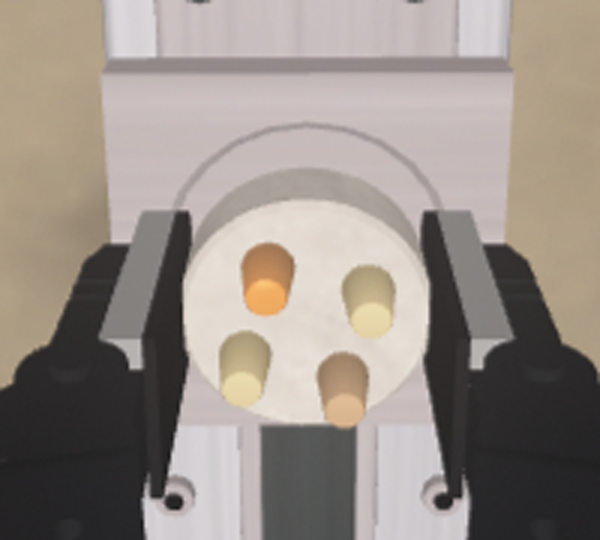

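The crop shows the puck centred over the cup laterally: ring top arc at (308,125), puck underside arc at (306,168). I'll check the fore-aft offset with rays.

Run:
```python
from h import *
c,im,d=load('w10');e=np.array([-.209,.978]);n=np.array([.978,.209])
r=onplane(c,220+308/3,180+125/3,36)[:2];p=onplane(c,220+306/3,180+168/3,39.2)[:2]
hr=onplane(c,220+308/3,180+65/3,36)[:2]
print('cup s from ring',r@e-21,r@e-22.5,'from head edge',hr@e-30,'puck s',p@e-18,'tcp',np.array([483.37,-141.66])@e)
l,q=[onplane(c,220+u/3,180+75/3,36)[:2]@n for u in(104,512)];print('head lateral mid',(l+q)/2,q-l,'tcp',np.array([483.37,-141.66])@n)
```

```text
cup s from ring -238.22952890125455 -239.72952890125455 from head edge -237.9037877495027 puck s -240.75254657608463 tcp -239.56780999999998
head lateral mid 442.42164293185095 59.5311561423008 tcp 443.12892
```

{"method": "carry_out", "body": {
  "commands": [
    [[0.001, -0.0005, 0.002, 0, 0.7], [0, 0, 0.002, 0, 0.7], [0, 0, 0.001, 0, 0.7], [0, 0, 0.001, 0, 0.7], [0, 0, 0.0005, 0, 0.7], [0, 0, 0, 0, 0.7], [0, 0, 0, 0, 0.7], [0, 0, 0, 0, 0.7], [0, 0, 0, 0, 0.7], [0, 0, 0, 0, 0.7]]
  ]
}}

```text
time: 18.15
eef_pos: [483.0, -141.0, 13.6]
tcp_rot: [0.002, 0.628, 0.778, 0.0]
wrist_force: [-18.0, 5.0, 96.7]
width: 34.5
finger_force: 87.5
```

```bash
python3 held.py w11
```

```text
[ 483.   -141.01   13.56] w 34.50477763270999 wf [-18.    5.   96.7] ff 87.5
n 3816 disc x [-16.5  17.3] y [-16.5  16. ] z -35.55020330117638
tilt deg [0.64 0.09]
to cup tool xy -0.1 -0.5
```

That is 97 N of contact with the underside at lip height, so I back off at once and check what is touching.

{"method": "carry_out", "body": {
  "commands": [
    [[0, 0, -0.003, 0, 0.7], [0, 0, -0.003, 0, 0.7], [0, 0, -0.004, 0, 0.7], [0, 0, 0, 0, 0.7], [0, 0, 0, 0, 0.7], [0, 0, 0, 0, 0.7], [0, 0, 0, 0, 0.7], [0, 0, 0, 0, 0.7], [0, 0, 0, 0, 0.7], [0, 0, 0, 0, 0.7]]
  ]
}}

```text
time: 19.45
eef_pos: [482.5, -140.7, 20.0]
tcp_rot: [0.0, 0.628, 0.778, 0.0]
wrist_force: [0.3, -0.6, -0.6]
width: 34.4
finger_force: 35.2
```

```bash
python3 held.py w12
python3 - <<'E'
from carr import *
from scipy.spatial.transform import Rotation as Ro
o=env.get_obs();q=o['tcp_rot'];Rt=Ro.from_quat([q[1],q[2],q[3],q[0]]).as_matrix()
for f,tz in(('w8',[420.1,230.4,68.8]),('w11',[483,-141.01,13.56])):
    c,im,d,W=meas(f);T=(W-np.array(tz))@Rt
    for u in(270,276,368,374):
        print(f,u,[(v,T[v,u].round(1).tolist()) for v in range(246,258,2)])
    for v in (280,300,320): # innermost lower visible edge of pad inner face
        print(v,[(u,T[v,u].round(1).tolist()) for u in (262,266,270,274,278,282)])
E
```

```text
[ 482.51 -140.73   19.97] w 34.36278834815785 wf [ 0.3 -0.6 -0.6] ff 35.2
n 3818 disc x [-16.5  17.4] y [-16.6  16. ] z -35.478280644363295
tilt deg [ 0.58 -0.07]
to cup tool xy -0.5 -0.0
w8 270 [(246, [-29.5, -38.8, 67.3]), (248, [-31.7, -39.0, 68.4]), (250, [11.4, -23.8, -25.3]), (252, [12.0, -23.3, -28.5]), (254, [11.9, -23.0, -30.3]), (256, [11.7, -22.9, -31.7])]
w8 276 [(246, [-30.9, -34.8, 70.1]), (248, [-31.9, -34.7, 68.9]), (250, [11.7, -21.1, -26.0]), (252, [12.1, -20.7, -28.6]), (254, [11.7, -20.6, -29.9]), (256, [11.9, -20.3, -32.2])]
w8 368 [(246, [-29.8, 32.4, 67.6]), (248, [-31.9, 32.7, 68.8]), (250, [11.9, 18.9, -26.5]), (252, [11.5, 18.8, -27.5]), (254, [12.1, 18.4, -30.8]), (256, [11.8, 18.2, -32.1])]
w8 374 [(246, [-30.1, 36.9, 68.3]), (248, [-31.4, 36.9, 67.7]), (250, [11.6, 21.6, -25.9]), (252, [11.8, 21.3, -28.2]), (254, [12.3, 20.8, -31.2]), (256, [11.9, 20.7, -32.2])]
280 [(262, [12.4, -22.8, -52.3]), (266, [12.3, -21.4, -52.2]), (270, [11.9, -20.0, -51.6]), (274, [11.6, -18.6, -51.0]), (278, [6.6, -18.4, -42.4]), (282, [3.0, -17.6, -36.2])]
300 [(262, [13.6, -
[... 884 characters left out ...]
 [(246, [12.2, 22.0, -22.9]), (248, [11.9, 21.8, -24.3]), (250, [12.0, 21.5, -26.6]), (252, [12.1, 21.1, -28.8]), (254, [11.9, 20.9, -30.2]), (256, [12.5, 20.5, -33.3])]
280 [(262, [12.3, -23.0, -51.9]), (266, [11.5, -21.8, -50.6]), (270, [12.2, -20.1, -51.8]), (274, [12.0, -18.7, -51.4]), (278, [6.3, -18.6, -41.7]), (282, [2.7, -17.8, -35.6])]
300 [(262, [13.5, -20.6, -66.5]), (266, [9.3, -20.5, -60.1]), (270, [9.2, -19.1, -59.9]), (274, [5.6, -18.6, -54.5]), (278, [-1.0, -18.6, -44.4]), (282, [-8.8, -18.5, -32.7])]
320 [(262, [13.1, -19.1, -76.2]), (266, [4.1, -20.2, -64.0]), (270, [1.0, -19.5, -59.8]), (274, [-1.5, -18.7, -56.4]), (278, [-8.3, -18.5, -47.2]), (282, [-26.2, -20.1, -22.9])]
```

The tips turn out only about 1–2 mm above the underside, so they met the head at lip height with the puck centred. I'll lower to just above that contact and open slowly, letting the puck settle the last 4 mm into the chamfered cup. Then I check.

{"method": "carry_out", "body": {
  "commands": [
    [[-0.001, 0, 0.002, 0, 0.7], [0, 0, 0.002, 0, 0.7], [0, 0, 0.0015, 0, 0.7], [0, 0, 0, 0, 0.7], [0, 0, 0, 0, 0.7], [0, 0, 0, 0, 0.57], [0, 0, 0, 0, 0.55], [0, 0, 0, 0, 0.52], [0, 0, 0, 0, 0.48], [0, 0, 0, 0, 0.45]]
  ]
}}

```text
time: 20.75
eef_pos: [482.7, -141.7, 14.5]
tcp_rot: [-0.0, 0.628, 0.778, 0.0]
wrist_force: [-0.6, -1.4, -0.1]
width: 46.8
finger_force: 0.0
```

```bash
cat > seat.py <<'E'
from carr import *
import sys
o=env.get_obs();f=sys.argv[1];snap('wrist',f);c,im,d,W=meas(f)
print(o['time'],o['eef_pos'].round(2),'w',round(o['width'],1),'wf',o['wrist_force'].round(1),'ff',round(o['finger_force'],1))
cx,cy=float(sys.argv[2]),float(sys.argv[3])
m=(np.hypot(W[...,0]-cx,W[...,1]-cy)<17)&(W[...,2]>38)&(W[...,2]<65);p=W[m]
print('z hist',np.histogram(p[:,2],np.arange(38,62,1)))
zt=np.median(p[(p[:,2]<51)][:,2]);t=W[(np.hypot(W[...,0]-cx,W[...,1]-cy)<24)&(np.abs(W[...,2]-zt)<1.5)]
t=t[np.argsort(t[:,0])];h=np.linalg.lstsq(np.c_[t[:,:2],np.ones(len(t))],t[:,2],rcond=None)[0]
print('disc top z',zt,'tilt deg',np.degrees(h[:2]).round(2),'x',np.percentile(t[:,0],[1,99]),'y',np.percentile(t[:,1],[1,99]))
E
python3 seat.py w13 482.6 -141
```

```text
20.75 [ 482.72 -141.69   14.47] w 46.8 wf [-0.6 -1.4 -0.1] ff 0.0
z hist (array([  40,   38,   31,   30,   29,   45,   87, 1066, 1757,  329,   96,
        114,   94,  105,  101,  112,  224,  316,   33,    0,    0,    0,
          0]), array([38, 39, 40, 41, 42, 43, 44, 45, 46, 47, 48, 49, 50, 51, 52, 53, 54,
       55, 56, 57, 58, 59, 60, 61]))
disc top z 46.25389562497105 tilt deg [ 0.09 -0.13] x [464.59101148 503.20291789] y [-158.53548089 -124.88205248]
```

The puck is seated: disc top at 46.2, tilt about 0.1°, consistent with the 0.7 mm depth bias. Next I lift, shut the fingers and go behind the push plate.

{"method": "carry_out", "body": {
  "commands": [
    [[0, 0, -0.005, 0, 0.42], [0, 0, -0.015, 0, 0.4], [0, 0, -0.025, 0, 0.4], [0, 0, -0.025, 0, 0.4], [0, 0, 0, 0, 0.6], [0.03, 0, 0, 0, 1], [0.03, 0, 0, 0, 1], [0.03, 0, 0, 0, 1], [0.03, 0, 0, 0, 1], [0.023, -0.0007, 0, 0, 1]]
  ]
}}

```text
time: 22.05
eef_pos: [451.4, -1.0, 84.5]
tcp_rot: [-0.0, 0.628, 0.778, -0.0]
wrist_force: [0.1, 0.2, 0.4]
width: -0.0
finger_force: 0.0
```

{"method": "carry_out", "body": {
  "commands": [
    [[0, 0, 0, 0, 1], [0, 0, 0, 0, 1], [0, 0, 0.02, 0, 1], [0, 0, 0.02, 0, 1], [0, 0, 0.015, 0, 1], [0, 0, 0.01, 0, 1], [0, 0, 0, 0, 1], [0, 0, 0, 0, 1], [0, 0, 0, 0, 1], [0, 0, 0, 0, 1]]
  ]
}}

```text
time: 23.3
eef_pos: [452.2, -2.1, 19.8]
tcp_rot: [0.0, 0.628, 0.778, 0.0]
wrist_force: [-0.2, -0.0, 0.5]
width: 0.0
finger_force: 0.0
```

```bash
python3 seat.py w14 482.6 -141
python3 - <<'E'
from carr import *
from scipy.spatial.transform import Rotation as Ro
o=env.get_obs();q=o['tcp_rot'];Rt=Ro.from_quat([q[1],q[2],q[3],q[0]]).as_matrix()
c,im,d,W=meas('w14');T=(W-o['eef_pos'])@Rt
for v in range(240,300,4):print(v,T[v,322].round(1),W[v,322].round(1),end=' | ')
E
```

```text
23.3 [452.16  -2.07  19.8 ] w 0.0 wf [-0.2 -0.   0.5] ff 0.0
z hist (array([0, 0, 0, 0, 0, 0, 0, 0, 0, 0, 0, 0, 0, 0, 0, 0, 0, 0, 0, 0, 0, 0,
       0]), array([38, 39, 40, 41, 42, 43, 44, 45, 46, 47, 48, 49, 50, 51, 52, 53, 54,
       55, 56, 57, 58, 59, 60, 61]))
  return _methods._mean(a, axis=axis, dtype=dtype,
  ret = ret.dtype.type(ret / rcount)
Traceback (most recent call last):
  File "seat.py", line 10, in <module>
    print('disc top z',zt,'tilt deg',np.degrees(h[:2]).round(2),'x',np.percentile(t[:,0],[1,99]),'y',np.percentile(t[:,1],[1,99]))
                                                                    ~~~~~~~~~~~~~^^^^^^^^^^^^^^^
IndexError: index -1 is out of bounds for axis 0 with size 0
```

View pics/w14.png

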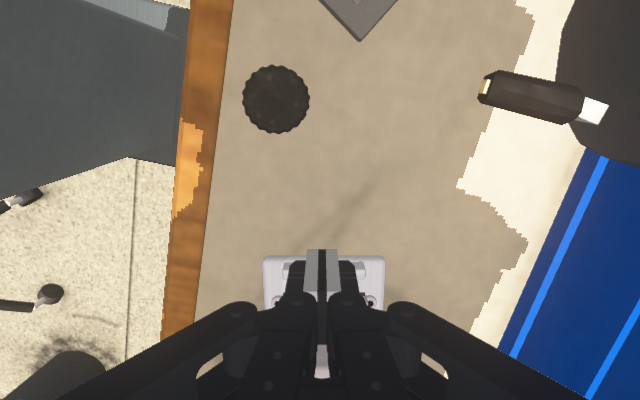

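The shut fingertips stand behind the plate with tips at z of about 45. I'll lower 7 mm and approach.

{"method": "carry_out", "body": {
  "commands": [
    [[0, 0, 0.004, 0, 1], [0, 0, 0.003, 0, 1], [-0.002, 0, 0, 0, 1], [-0.002, 0, 0, 0, 1], [-0.002, 0, 0, 0, 1], [-0.002, 0, 0, 0, 1], [-0.002, 0, 0, 0, 1], [-0.001, 0, 0, 0, 1], [-0.001, 0, 0, 0, 1], [-0.001, 0, 0, 0, 1]]
  ]
}}

```text
time: 24.6
eef_pos: [454.7, -14.8, 12.5]
tcp_rot: [-0.0, 0.628, 0.778, -0.0]
wrist_force: [-0.1, -0.0, 0.4]
width: 0.2
finger_force: 0.0
```

{"method": "carry_out", "body": {
  "commands": [
    [[-0.001, 0, 0, 0, 1], [-0.001, 0, 0, 0, 1], [-0.001, 0, 0, 0, 1], [-0.001, 0, 0, 0, 1], [-0.001, 0, 0, 0, 1], [-0.001, 0, 0, 0, 1], [-0.001, 0, 0, 0, 1], [-0.001, 0, 0, 0, 1], [-0.001, 0, 0, 0, 1], [-0.001, 0, 0, 0, 1]]
  ]
}}

```text
time: 25.85
eef_pos: [456.5, -23.4, 12.5]
tcp_rot: [-0.001, 0.628, 0.778, 0.0]
wrist_force: [1.3, 20.3, 4.3]
width: -0.1
finger_force: 9.9
```

{"method": "carry_out", "body": {
  "commands": [
    [[-0.001, 0, 0, 0, 1], [-0.001, 0, 0, 0, 1], [-0.001, 0, 0, 0, 1], [-0.001, 0, 0, 0, 1], [-0.001, 0, 0, 0, 1], [-0.001, 0, 0, 0, 1], [-0.001, 0, 0, 0, 1], [-0.001, 0, 0, 0, 1], [-0.001, 0, 0, 0, 1], [-0.001, 0, 0, 0, 1]]
  ]
}}

```text
time: 27.1
eef_pos: [458.5, -33.1, 12.5]
tcp_rot: [-0.001, 0.628, 0.778, 0.0]
wrist_force: [2.0, 20.2, 5.7]
width: -0.4
finger_force: 9.9
```

{"method": "carry_out", "body": {
  "commands": [
    [[-0.001, 0, 0, 0, 1], [-0.001, 0, 0, 0, 1], [-0.001, 0, 0, 0, 1], [-0.001, 0, 0, 0, 1], [-0.001, 0, 0, 0, 1], [-0.001, 0, 0, 0, 1], [-0.001, 0, 0, 0, 1], [-0.001, 0, 0, 0, 1], [-0.001, 0, 0, 0, 1], [-0.001, 0, 0, 0, 1]]
  ]
}}

```text
time: 28.35
eef_pos: [461.0, -43.6, 12.5]
tcp_rot: [-0.0, 0.628, 0.778, 0.0]
wrist_force: [1.0, 2.7, 0.9]
width: 0.2
finger_force: 1.8
```

It broke free and the drag is now about 3 N. I run it on gently.

{"method": "carry_out", "body": {
  "commands": [
    [[-0.002, 0, 0, 0, 1], [-0.0025, 0, 0, 0, 1], [-0.0025, 0, 0, 0, 1], [-0.0025, 0, 0, 0, 1], [-0.0025, 0, 0, 0, 1], [-0.0025, 0, 0, 0, 1], [-0.0025, 0, 0, 0, 1], [-0.0025, 0, 0, 0, 1], [-0.0025, 0, 0, 0, 1], [-0.0025, 0, 0, 0, 1]]
  ]
}}

```text
time: 29.6
eef_pos: [466.2, -68.2, 12.5]
tcp_rot: [-0.0, 0.628, 0.778, 0.0]
wrist_force: [1.2, 4.0, -1.6]
width: -0.1
finger_force: 1.8
```

{"method": "carry_out", "body": {
  "commands": [
    [[-0.0025, 0, 0, 0, 1], [-0.0025, 0, 0, 0, 1], [-0.0025, 0, 0, 0, 1], [-0.0025, 0, 0, 0, 1], [-0.0025, 0, 0, 0, 1], [-0.0025, 0, 0, 0, 1], [-0.0025, 0, 0, 0, 1], [-0.0025, 0, 0, 0, 1], [-0.0015, 0, 0, 0, 1], [-0.001, 0, 0, 0, 1]]
  ]
}}

```text
time: 30.85
eef_pos: [470.9, -90.1, 12.5]
tcp_rot: [0.0, 0.628, 0.778, 0.0]
wrist_force: [1.6, 4.2, -0.2]
width: -0.1
finger_force: 1.8
```

{"method": "carry_out", "body": {
  "commands": [
    [[-0.0025, 0, 0, 0, 1], [-0.0025, 0, 0, 0, 1], [-0.0025, 0, 0, 0, 1], [-0.0025, 0, 0, 0, 1], [-0.0025, 0, 0, 0, 1], [-0.0025, 0, 0, 0, 1], [-0.002, 0, 0, 0, 1], [-0.001, 0, 0, 0, 1], [0, 0, 0, 0, 1], [0, 0, 0, 0, 1]]
  ]
}}

```text
time: 32.1
eef_pos: [474.5, -107.7, 12.4]
tcp_rot: [-0.0, 0.628, 0.778, -0.0]
wrist_force: [-0.0, 0.9, 0.1]
width: -0.1
finger_force: 0.0
```

Run:
```python
from carr import *
o=env.get_obs();tx=np.array([-.209,.978]);print(o['time'],o['eef_pos'].round(1),'s',-o['eef_pos'][:2]@tx,o['wrist_force'].round(1))
c,im,d=snap('top','t15');V,U=np.mgrid[0:400,0:640];R=c['R'];t=c['t']
W=(np.stack([(U-c['cx'])/c['fx']*d,(V-c['cy'])/c['fy']*d,d],-1)-t)@R
q=(o['eef_pos'][:2]-tx*127)
m=(np.hypot(W[...,0]-q[0],W[...,1]-q[1])<30)&(W[...,2]>40)&(W[...,2]<60);print('puck pred',q,'pts',m.sum(),W[m].mean(0) if m.sum() else '')
cv2.imwrite('pics/t15c.png',cv2.resize(im[180:270,300:510,::-1],None,fx=3.5,fy=3.5,interpolation=2))
```

```text
32.1 [ 474.5 -107.7   12.4] s 204.51775208406386 [-0.   0.9  0.1]
puck pred [ 501.01445751 -231.92912624] pts 0
```

View pics/t15c.png

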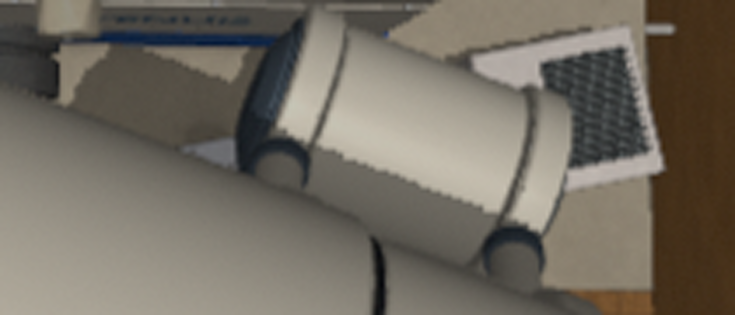

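The arm hides the carriage in this view, so I go on by force in small steps.

{"method": "carry_out", "body": {
  "commands": [
    [[-0.001, 0, 0, 0, 1], [-0.001, 0, 0, 0, 1], [-0.001, 0, 0, 0, 1], [-0.001, 0, 0, 0, 1], [-0.001, 0, 0, 0, 1], [-0.001, 0, 0, 0, 1], [-0.0005, 0, 0, 0, 1], [-0.0005, 0, 0, 0, 1], [-0.0005, 0, 0, 0, 1], [-0.0005, 0, 0, 0, 1]]
  ]
}}

```text
time: 33.4
eef_pos: [476.2, -115.4, 12.4]
tcp_rot: [-0.0, 0.628, 0.778, -0.0]
wrist_force: [-3.2, 3.0, 0.7]
width: -0.1
finger_force: 1.8
```

{"method": "carry_out", "body": {
  "commands": [
    [[-0.00035, 0, 0, 0, 1], [-0.00035, 0, 0, 0, 1], [-0.00035, 0, 0, 0, 1], [-0.00035, 0, 0, 0, 1], [-0.00035, 0, 0, 0, 1], [-0.00035, 0, 0, 0, 1], [-0.00035, 0, 0, 0, 1], [-0.00035, 0, 0, 0, 1], [-0.00035, 0, 0, 0, 1], [-0.00035, 0, 0, 0, 1]]
  ]
}}

```text
time: 34.65
eef_pos: [477.1, -118.9, 12.5]
tcp_rot: [-0.0, 0.628, 0.778, 0.0]
wrist_force: [-3.6, 2.1, -1.2]
width: 0.1
finger_force: 1.8
```

{"method": "carry_out", "body": {
  "commands": [
    [[-0.00035, 0, 0, 0, 1], [-0.00035, 0, 0, 0, 1], [-0.00035, 0, 0, 0, 1], [-0.00035, 0, 0, 0, 1], [-0.00035, 0, 0, 0, 1], [-0.00035, 0, 0, 0, 1], [-0.00035, 0, 0, 0, 1], [-0.00035, 0, 0, 0, 1], [-0.00035, 0, 0, 0, 1], [-0.00035, 0, 0, 0, 1]]
  ]
}}

```text
time: 35.9
eef_pos: [477.9, -122.3, 12.5]
tcp_rot: [0.0, 0.628, 0.778, 0.0]
wrist_force: [-3.3, 3.0, -1.8]
width: -0.1
finger_force: 1.8
```

{"method": "carry_out", "body": {
  "commands": [
    [[-0.00035, 0, 0, 0, 1], [-0.00035, 0, 0, 0, 1], [-0.00035, 0, 0, 0, 1], [-0.00035, 0, 0, 0, 1], [-0.00035, 0, 0, 0, 1], [-0.00035, 0, 0, 0, 1], [-0.00035, 0, 0, 0, 1], [-0.00035, 0, 0, 0, 1], [-0.00035, 0, 0, 0, 1], [-0.00035, 0, 0, 0, 1]]
  ]
}}

```text
time: 37.15
eef_pos: [478.6, -125.7, 12.5]
tcp_rot: [-0.0, 0.628, 0.778, 0.0]
wrist_force: [-2.5, 3.7, -1.6]
width: 0.1
finger_force: 1.8
```

{"method": "carry_out", "body": {
  "commands": [
    [[-0.00035, 0, 0, 0, 1], [-0.00035, 0, 0, 0, 1], [-0.00035, 0, 0, 0, 1], [-0.00035, 0, 0, 0, 1], [-0.00035, 0, 0, 0, 1], [-0.00035, 0, 0, 0, 1], [-0.00035, 0, 0, 0, 1], [-0.00035, 0, 0, 0, 1], [-0.00035, 0, 0, 0, 1], [-0.00035, 0, 0, 0, 1]]
  ]
}}

```text
time: 38.4
eef_pos: [479.3, -129.2, 12.5]
tcp_rot: [0.0, 0.628, 0.778, 0.0]
wrist_force: [-2.4, 2.9, -2.0]
width: -0.1
finger_force: 1.8
```

{"method": "carry_out", "body": {
  "commands": [
    [[-0.00035, 0, 0, 0, 1], [-0.00035, 0, 0, 0, 1], [-0.00035, 0, 0, 0, 1], [-0.00035, 0, 0, 0, 1], [-0.00035, 0, 0, 0, 1], [-0.00035, 0, 0, 0, 1], [-0.00035, 0, 0, 0, 1], [-0.00035, 0, 0, 0, 1], [-0.00035, 0, 0, 0, 1], [-0.00035, 0, 0, 0, 1]]
  ]
}}

```text
time: 39.65
eef_pos: [480.1, -132.6, 12.5]
tcp_rot: [0.0, 0.628, 0.778, 0.0]
wrist_force: [-1.3, 3.1, -1.7]
width: -0.1
finger_force: 1.8
```

{"method": "carry_out", "body": {
  "commands": [
    [[-0.00035, 0, 0, 0, 1], [-0.00035, 0, 0, 0, 1], [-0.00035, 0, 0, 0, 1], [-0.00035, 0, 0, 0, 1], [-0.00035, 0, 0, 0, 1], [-0.00035, 0, 0, 0, 1], [-0.00035, 0, 0, 0, 1], [-0.00035, 0, 0, 0, 1], [-0.00035, 0, 0, 0, 1], [-0.00035, 0, 0, 0, 1]]
  ]
}}

```text
time: 40.9
eef_pos: [480.8, -136.0, 12.5]
tcp_rot: [0.0, 0.628, 0.778, 0.0]
wrist_force: [-1.1, 2.8, -1.5]
width: 0.0
finger_force: 1.8
```

{"method": "carry_out", "body": {
  "commands": [
    [[-0.00035, 0, 0, 0, 1], [-0.00035, 0, 0, 0, 1], [-0.00035, 0, 0, 0, 1], [-0.00035, 0, 0, 0, 1], [-0.00035, 0, 0, 0, 1], [-0.00035, 0, 0, 0, 1], [-0.00035, 0, 0, 0, 1], [-0.00035, 0, 0, 0, 1], [-0.00035, 0, 0, 0, 1], [-0.00035, 0, 0, 0, 1]]
  ]
}}

```text
time: 42.15
eef_pos: [481.5, -139.4, 12.5]
tcp_rot: [0.0, 0.628, 0.778, 0.0]
wrist_force: [-0.5, 3.5, -1.2]
width: -0.2
finger_force: 1.8
```

{"method": "carry_out", "body": {
  "commands": [
    [[-0.00035, 0, 0, 0, 1], [-0.00035, 0, 0, 0, 1], [-0.00035, 0, 0, 0, 1], [-0.00035, 0, 0, 0, 1], [-0.00035, 0, 0, 0, 1], [-0.00035, 0, 0, 0, 1], [-0.00035, 0, 0, 0, 1], [-0.00035, 0, 0, 0, 1], [-0.00035, 0, 0, 0, 1], [-0.00035, 0, 0, 0, 1]]
  ]
}}

```text
time: 43.4
eef_pos: [482.3, -142.9, 12.5]
tcp_rot: [0.0, 0.628, 0.778, -0.0]
wrist_force: [-0.8, 2.4, -1.2]
width: -0.0
finger_force: 1.8
```

{"method": "carry_out", "body": {
  "commands": [
    [[-0.00035, 0, 0, 0, 1], [-0.00035, 0, 0, 0, 1], [-0.00035, 0, 0, 0, 1], [-0.00035, 0, 0, 0, 1], [-0.00035, 0, 0, 0, 1], [-0.00035, 0, 0, 0, 1], [-0.00035, 0, 0, 0, 1], [-0.00035, 0, 0, 0, 1], [-0.00035, 0, 0, 0, 1], [-0.00035, 0, 0, 0, 1]]
  ]
}}

```text
time: 44.65
eef_pos: [483.0, -146.3, 12.5]
tcp_rot: [0.0, 0.628, 0.778, 0.0]
wrist_force: [0.8, 3.3, -1.3]
width: -0.1
finger_force: 1.8
```

{"method": "carry_out", "body": {
  "commands": [
    [[-0.00035, 0, 0, 0, 1], [-0.00035, 0, 0, 0, 1], [-0.00035, 0, 0, 0, 1], [-0.00035, 0, 0, 0, 1], [-0.00035, 0, 0, 0, 1], [-0.00035, 0, 0, 0, 1], [-0.00035, 0, 0, 0, 1], [-0.00035, 0, 0, 0, 1], [-0.00035, 0, 0, 0, 1], [-0.00035, 0, 0, 0, 1]]
  ]
}}

```text
time: 45.9
eef_pos: [483.7, -149.7, 12.5]
tcp_rot: [0.0, 0.628, 0.778, 0.0]
wrist_force: [0.2, 3.7, -1.9]
width: 0.1
finger_force: 1.8
```

{"method": "carry_out", "body": {
  "commands": [
    [[-0.00035, 0, 0, 0, 1], [-0.00035, 0, 0, 0, 1], [-0.00035, 0, 0, 0, 1], [-0.00035, 0, 0, 0, 1], [-0.00035, 0, 0, 0, 1], [-0.00035, 0, 0, 0, 1], [-0.00035, 0, 0, 0, 1], [-0.00035, 0, 0, 0, 1], [-0.00035, 0, 0, 0, 1], [-0.00035, 0, 0, 0, 1]]
  ]
}}

```text
time: 47.15
eef_pos: [484.5, -153.1, 12.5]
tcp_rot: [0.0, 0.628, 0.778, 0.0]
wrist_force: [1.7, 4.2, -1.3]
width: -0.1
finger_force: 1.8
```

{"method": "carry_out", "body": {
  "commands": [
    [[-0.00035, 0, 0, 0, 1], [-0.00035, 0, 0, 0, 1], [-0.00035, 0, 0, 0, 1], [-0.00035, 0, 0, 0, 1], [-0.00035, 0, 0, 0, 1], [-0.00035, 0, 0, 0, 1], [-0.00035, 0, 0, 0, 1], [-0.00035, 0, 0, 0, 1], [-0.00035, 0, 0, 0, 1], [-0.00035, 0, 0, 0, 1]]
  ]
}}

```text
time: 48.4
eef_pos: [485.2, -156.5, 12.5]
tcp_rot: [-0.0, 0.628, 0.778, 0.0]
wrist_force: [1.0, 3.3, -0.7]
width: 0.3
finger_force: 1.8
```

{"method": "carry_out", "body": {
  "commands": [
    [[-0.00035, 0, 0, 0, 1], [-0.00035, 0, 0, 0, 1], [-0.00035, 0, 0, 0, 1], [-0.00035, 0, 0, 0, 1], [-0.00035, 0, 0, 0, 1], [-0.00035, 0, 0, 0, 1], [-0.00035, 0, 0, 0, 1], [-0.00035, 0, 0, 0, 1], [-0.00035, 0, 0, 0, 1], [-0.00035, 0, 0, 0, 1]]
  ]
}}

```text
time: 49.65
eef_pos: [485.9, -160.0, 12.5]
tcp_rot: [0.0, 0.628, 0.778, 0.0]
wrist_force: [1.9, 4.6, -0.6]
width: -0.4
finger_force: 1.8
```

{"method": "carry_out", "body": {
  "commands": [
    [[-0.00035, 0, 0, 0, 1], [-0.00035, 0, 0, 0, 1], [-0.00035, 0, 0, 0, 1], [-0.00035, 0, 0, 0, 1], [-0.00035, 0, 0, 0, 1], [-0.00035, 0, 0, 0, 1], [-0.00035, 0, 0, 0, 1], [-0.00035, 0, 0, 0, 1], [-0.00035, 0, 0, 0, 1], [-0.00035, 0, 0, 0, 1]]
  ]
}}

```text
time: 50.9
eef_pos: [486.7, -163.4, 12.5]
tcp_rot: [0.0, 0.628, 0.778, 0.0]
wrist_force: [1.6, 3.2, -0.6]
width: 0.2
finger_force: 1.8
```

{"method": "carry_out", "body": {
  "commands": [
    [[-0.00035, 0, 0, 0, 1], [-0.00035, 0, 0, 0, 1], [-0.00035, 0, 0, 0, 1], [-0.00035, 0, 0, 0, 1], [-0.00035, 0, 0, 0, 1], [-0.00035, 0, 0, 0, 1], [-0.00035, 0, 0, 0, 1], [-0.00035, 0, 0, 0, 1], [-0.00035, 0, 0, 0, 1], [-0.00035, 0, 0, 0, 1]]
  ]
}}

```text
time: 52.15
eef_pos: [487.3, -166.4, 12.5]
tcp_rot: [-0.0, 0.628, 0.778, 0.0]
wrist_force: [2.6, 9.1, 1.1]
width: 0.0
finger_force: 4.0
```

The stop is met: force has risen from 3.5 N to about 9.4 N. I press a touch more, to about 8 N on the stop, then hold.

{"method": "carry_out", "body": {
  "commands": [
    [[-0.0003, 0, 0, 0, 1], [-0.0003, 0, 0, 0, 1], [-0.0002, 0, 0, 0, 1], [0, 0, 0, 0, 1], [0, 0, 0, 0, 1], [0, 0, 0, 0, 1], [0, 0, 0, 0, 1], [0, 0, 0, 0, 1], [0, 0, 0, 0, 1], [0, 0, 0, 0, 1]]
  ]
}}

```text
time: 53.4
eef_pos: [487.4, -167.0, 12.5]
tcp_rot: [-0.0, 0.628, 0.778, 0.0]
wrist_force: [2.7, 10.9, 2.4]
width: -0.1
finger_force: 4.8
```

{"method": "carry_out", "body": {
  "commands": [
    [[0.0005, 0, 0, 0, 1], [0.001, 0, 0, 0, 1], [0.002, 0, 0, 0, 1], [0.004, 0, 0, 0, 1], [0.008, 0, 0, 0, 1], [0.015, 0, 0, 0, 1], [0.02, 0, 0, 0, 1], [0.02, 0, 0, 0, 1], [0, 0, -0.025, 0, 1], [0, 0, -0.025, 0, 1]]
  ]
}}

```text
time: 54.65
eef_pos: [472.1, -97.1, 62.9]
tcp_rot: [-0.001, 0.628, 0.778, -0.0]
wrist_force: [-0.0, -1.1, -0.1]
width: 0.1
finger_force: 0.0
```

{"method": "carry_out", "body": {
  "commands": [
    [[0, 0, -0.04, 0, 1], [0, 0, -0.05, 0, 1], [0, 0, -0.05, 0, 1], [0, 0, 0, 0, 1], [0.01, 0, 0, 0, 1], [0.01, 0, 0, 0, 1], [0, 0, 0, 0, 1], [0, 0, 0, 0, 1], [0, 0, 0, 0, 1], [0, 0, 0, 0, 1]]
  ]
}}

```text
time: 55.9
eef_pos: [468.5, -79.3, 202.4]
tcp_rot: [-0.0, 0.628, 0.778, -0.0]
wrist_force: [-0.6, -0.4, -0.4]
width: 0.1
finger_force: 0.0
```

Run:
```python
from carr import *
o=env.get_obs();print(o['time'],o['eef_pos'].round(1),o['wrist_force'].round(1))
tx=np.array([-.209,.978]);n=np.array([.978,.209]);snap('wrist','w16');c,im,d,W=meas('w16')
s=-(W[...,:2]@tx);l=W[...,:2]@n-442.3;Z=W[...,2]
m=(np.abs(l)<20)&(Z>69)&(Z<76)&(s>240)&(s<320)
print('plate top s',np.percentile(s[m],[3,50,97]) if m.sum() else None,'TCP-contact s',-np.array([487.4,-167.0])@tx)
m=(np.abs(l)<20)&(Z>32)&(Z<66)&(s>250)&(s<290);print('plate rear s',np.median(s[m]) if m.sum() else None,m.sum())
c,im,d,T=(lambda x:x)(meas('w13'));
```

```text
55.9 [468.5 -79.3 202.4] [-0.6 -0.4 -0.4]
plate top s None TCP-contact s 265.19259999999997
plate rear s None 0
```

Run:
```python
from carr import *
tx=np.array([-.209,.978]);n=np.array([.978,.209])
for nm,f in(('scene','s17'),('top','t17')):
    snap(nm,f);c,im,d,W=meas(f)
    s=-(W[...,:2]@tx);l=W[...,:2]@n-442.3;Z=W[...,2]
    m=(np.abs(l)<18)&(Z>60)&(Z<80)&(s>265)&(s<300);print(nm,'plate',m.sum(),np.percentile(s[m],[3,50,97]) if m.sum() else None)
    m=(np.abs(l)<22)&(Z>40)&(Z<60)&(s>320)&(s<430);print('puck area',m.sum(),W[m].mean(0) if m.sum() else '')
    for x,y,z,nn in((424,62,48,'stain'),(433,133,9,'grid'),(422,375,13,'dish'),(479,361,60,'vial')):
        k=(np.hypot(W[...,0]-x,W[...,1]-y)<18)&(np.abs(Z-z)<8);print(nn,k.sum(),W[k].mean(0).round(0) if k.sum() else '')
```

```text
scene plate 54 [270.41660461 276.32388033 282.14925902]
puck area 4 [ 516.01416996 -268.10439386   43.19818774]
stain 57 [418.  68.  48.]
grid 109 [433. 133.  11.]
dish 175 [422. 375.  14.]
vial 50 [477. 371.  62.]
top plate 0 None
puck area 0 
stain 68 [419.  65.  49.]
grid 138 [433. 133.  11.]
dish 141 [422. 375.  14.]
vial 53 [480. 370.  62.]
```

```bash
python3 -c "
from plant import env
print(env.sign_off())"
```

```text
the job is handed in; nothing more can be done
None
```

The job is handed in: the puck was seated upright before the push, and the carriage was left against the stop at about 8 N with the arm clear. I couldn't see the puck inside the box afterwards, the fingers met the carriage head with 97 N before release, the puck dropped the last 4 mm or so into the cup, and I viewed 11 pictures against the limit of 10.

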